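# Unlock the dishwasher-tablet case: safety tab first, then the bail latch

## Task

The dishwasher tablets are in the child-safe case with the blue lid: unlatch it. Slide its red safety tab fully to the rear so that it frees the steel bail, then swing the bail up and forward until it stands upright, and leave it so. Do not touch the similar case with the yellow lid.

Things in the scene. Friction and masses are not known exactly. Their poses are not given: they have to be found in the camera images.
- blue_case: White case, BLUE lid, fixed, 200 x 200 mm, flat lid top at z 85. Origin: centre of its underside on the worktop; z up, +x to its rear (away from the robot, turned up to 0.25 rad), +y to its left. A U-shaped steel bail pivots on its sides about the line x -45, z 70 along y; the bail's cross bar runs y -108 to +108; a 12 mm thick black sleeve on it, y -5 to +55, is the place to grip.
- blue_tab (a joint): Slide of its red safety tab (m): 0 locked, starts 0-0.004, grows to the rear (case +x) up to the stop at 0.026; friction 2.5 N, stays put. In the case frame: fin at y -60, 14 mm wide in y, 24 long in x, centred on x +30 at value 0 (moves with the tab), z 125 to 160. Its tongue below, z 119 to 125, reaches forward over the bar to x +12 and blocks the bail.
- blue_bail (a joint): Swing of the bail (rad): 0 lying locked, 1.02 upright at its stop; swings up and to the front (case -x). Bar axis 82.2 mm from the pivot line, 10 mm thick: at value 0 it lies at case x +25, z 113; upright at x -45, z 152 (arms 0.551 rad above level at 0). Blocked beyond about 0.04 while the tab is locked. About 2 N at the bar moves it; stays where left.
- yellow_case: The same case, with the same frame, size, red tab and bail, but a YELLOW lid; not to be touched. The two cases stand left and right of the middle of the worktop, either way round. (A wall cabinet overhangs the rear of the worktop: beyond about world x 0.56 m (knobs included), above z 0.45 m.)

How it is judged:
On the way:
1. the blue case's safety tab is slid to the rear, the bail still down (value of joint blue_tab above 0.019 m and value of joint blue_bail below 0.15 rad), for 0.2 s.
At the end, for the whole second after the job is handed in: The blue case's safety tab is back by at least 17 mm of its 26 mm, and its bail stands within 0.18 rad (10 degrees) of upright, at rest (value of joint blue_tab above 0.017 m and value of joint blue_bail above 0.84 rad and velocity of joint blue_bail between -0.05 and 0.05 rad/s); the robot touches nothing.
It fails at once if the yellow case is touched (more than 2 N) (contact force between any of the fingers, the arm and yellow_case above 2 N).
It also fails if it takes over 48 s, if anything falls off the work surface, if the arm or the gripper's body presses on something with over 40 N, if the wrist force passes 120 N, or if a joint passes its speed limit or range.

## Robot

A 7-joint arm with a two-finger parallel gripper is mounted at the origin on a cart in front of the work surface, level with it; the furniture and walls round the work are solid. World frame = base frame: x ahead of the robot, y to its left, z up, the work surface at z = 0. Lengths are in m, angles in rad, forces in N, time in s.
With the tool pointing down it reaches from about 0.4 to 0.875 m from the base axis. Payload 6.5 kg.
Tool frame: the origin (TCP) lies on the centre line of the jaws, within the pads' length; the fingertips stand ctrl.tips_ahead ahead of it and the grasp point (between the pads) lies 8 mm behind it (ctrl.tips_ahead is the distance from the TCP to the fingertips, in m); z points along the fingers, y is the line along which they close (so a half turn about z gives the same grasp; the last joint's range is limited). The gripper opens to 85 mm and grips with 20 to 120 N. Pads are 22 mm wide; open, the fingers measure 114 mm over their backs; the gripper's body (76 mm by 85 mm) begins 54 mm behind the grasp point. The pads swing forward as they close: fully open they stand 13 mm farther back than shut.
Start: joints at [1.189, 0.536, -0.004, 1.538, 0.003, 1.067, -0.071], TCP at [0.202, -0.618, 0.242] pointing down, gripper open.
Joint ranges: [-2.7, 2.7], [-0.37, 2.16], [-1.27, 1.26], [0.24, 2.4], [-1.31, 4.45], [0.19, 1.91], [-2.76, 2.76]. Speed limits (rad/s): [2.39, 2.39, 3.14, 3.14, 3.14, 3.14, 3.14].

## Interface

Orientations are given as a 3x3 rotation matrix whose columns are the frame's x, y, z axes.
In Python, from plant import monitor, cams, order, ctrl gives the robot as it stands.
- The arm moves only by the tool move_arm, never from a script. Its argument "commands" is a list of rows, each a list of 7 numbers: the turn, a rotation vector about the tool's x, y, z in degrees, then the shift along the tool's x, y, z in units of 30 mm (1.0 is 30 mm), then the opening, from 0 (shut) to 1 (fully open). A call has 1 to 10 rows; each row is the pose to reach, as a shift and turn from the pose commanded when the call began, along the tool's axes at that moment; what a row does not reach only later rows make up. A row lasts 1/8 s, in which the tool goes at most 62.5 mm and 10.7 degrees, less where a joint would pass 70% of its speed; a pose out of reach is approached as far as the arm can. A call with a gripper value outside its range is refused whole. The fingers move at their own pace and stop on an object; "grip_force" is the grip in N (left out, the last holds). Time passes only in rows, so rows that repeat a pose let the fingers close. It gives the time, the measured TCP pose, the force, the opening and the grip force at its end, in the units of the state.
- monitor.state(): the state, without advancing time (a new reading comes with each control period).
- cams.camera(name): name is "scene" or "top"; returns the picture (400x640x3 uint8, red, green, blue); there is no depth.
- cams.camera_model(name): a dict with "vfov" (degrees; the focal length in pixels is half the picture's height over the tangent of half this angle, whatever the lens; pixels are square), "cx", "cy" (the principal point, pixels), "R" (3x3) and "t" (3): a world point X has camera coordinates R X + t. Camera axes: x right, y down, z forward; pixel columns grow to the right and rows downward; lengths in m; the calibration is good to about 2 mm. A picture is of the moment at which its call begins. camera_model takes no time and is no camera call.
- order.hand_in(): hands the job in; it is judged then, once.
The state is a dict: "time": time; "joints": joint angles; "dq": joint speeds; "tau": joint torques, N m; "tool_pos": TCP position; "ee_rot": TCP orientation; "force": force on the tool from outside, world axes, zero at the start; "moment": the same for the moment, N m; "width": finger opening in m; "finger_force": force on a finger pad.
Only numpy, scipy, OpenCV 4.12 (cv2) and the standard library are available. Lean on these libraries where they do the work, as an engineer would, in place of code of your own. Each camera call takes 0.05 s, during which the arm holds its last target. There are 200 camera calls.

## Working session

There is one attempt and no reset: what is moved stays moved. The work goes in short steps, Python scripts to look and compute and a tool call to move; the robot and the scene stay as the last step left them, time stands still between calls to the robot, and variables do not carry over. Pictures are saved under pics/ and viewed, at most 10 in all, crops included, and the job is handed in when it is done.

Besides the shell and the picture viewer there is one more tool, called after "Emit:" as name(argument=value, ...), one argument or row to a line, values as JSON. move_arm: Moves the arm, as the interface text tells. Its arguments: {"type":"object","properties":{"commands":{"type":"array"},"grip_force":{"type":"number"}},"required":["commands"]}

```bash
mkdir -p pics
python3 - <<'E'
from plant import monitor,cams,ctrl
import cv2,numpy as np
for n in("scene","top"):
    im=cams.camera(n); cv2.imwrite(f"pics/{n}0.png",im[:,:,::-1])
    m=cams.camera_model(n); print(n,{k:np.round(v,4).tolist() for k,v in m.items() if not isinstance(v,str)})
s=monitor.state(); print(s['time'],s['tool_pos'],np.round(s['ee_rot'],3).tolist(),s['force'],s['width'],ctrl.tips_ahead)
E
```

```text
scene {'vfov': 44.6693, 'cx': 312.9888, 'cy': 203.3204, 'R': [[-0.8123, -0.5832, 0.0007], [-0.2767, 0.3843, -0.8808], [0.5134, -0.7157, -0.4735]], 't': [0.3158, 0.2077, 1.1126]}
top {'vfov': 42.2196, 'cx': 316.1302, 'cy': 200.7748, 'R': [[-0.0086, -0.9997, 0.0219], [-0.9884, 0.0052, -0.1517], [0.1516, -0.0229, -0.9882]], 't': [-0.0401, 0.4249, 1.2204]}
0.1 [ 0.20169813 -0.61732677  0.24151109] [[0.951, 0.311, -0.001], [0.311, -0.951, 0.001], [-0.0, -0.002, -1.0]] [ 0.15263709  0.15977045 -0.95276392] 0.085562837751944 0.011
```

View pics/scene0.png

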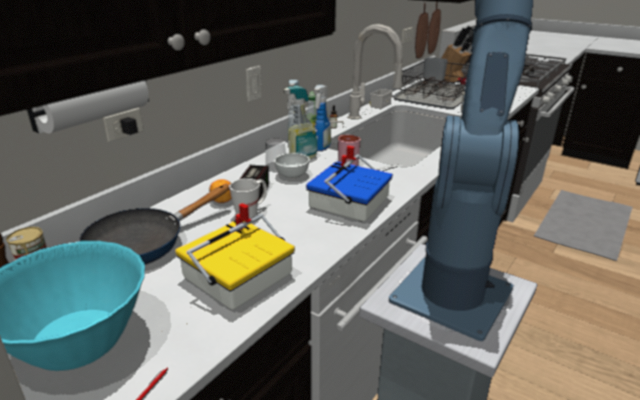

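View pics/top0.png

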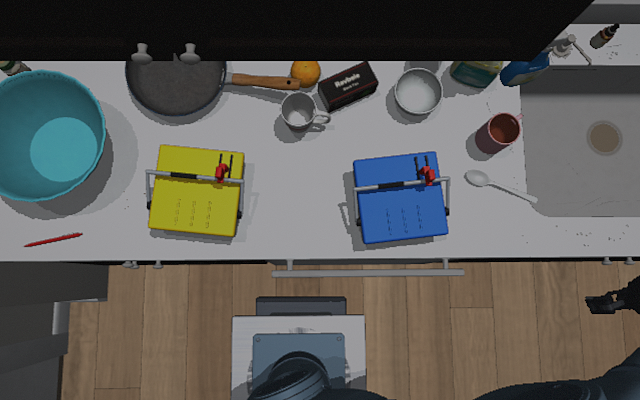

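The blue case is on the right, around (400,197) in the top view. The yellow one is on the left, around (195,190). I'll enlarge the blue case.

```bash
python3 - <<'E'
import cv2
im=cv2.imread("pics/top0.png")[140:255,340:465]
cv2.imwrite("pics/c1.png",cv2.resize(im,None,fx=5,fy=5,interpolation=cv2.INTER_CUBIC))
E
python3 -c "
from plant import cams;print(cams.camera_model('top').keys())"
```

```text
dict_keys(['vfov', 'cx', 'cy', 'R', 't'])
```

View pics/c1.png

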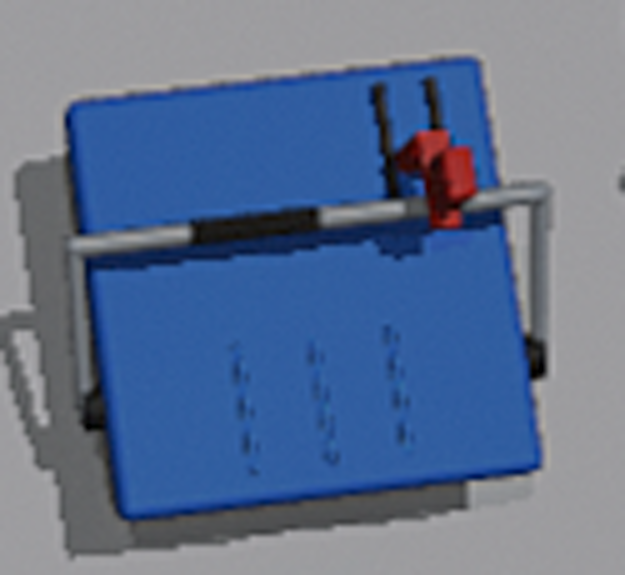

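```bash
cat > h.py <<'E'
import numpy as np
from plant import cams
def proj(n,X):
    m=cams.camera_model(n); f=200/np.tan(np.radians(m['vfov']/2)); c=np.asarray(X)@np.array(m['R']).T+m['t']
    return np.c_[f*c[:,0]/c[:,2]+m['cx'],f*c[:,1]/c[:,2]+m['cy']]
def world(p,X):
    c,s=np.cos(p[2]),np.sin(p[2]); X=np.asarray(X,float)
    return X@np.array([[c,-s,0],[s,c,0],[0,0,1]]).T+[p[0],p[1],0]
E
python3 - <<'E'
from h import *
from scipy.optimize import least_squares
X=np.array([[100,100,85],[100,-100,85],[-100,-100,85],[-100,100,85],[25,108,113],[25,-108,113]])/1e3
uv=np.array([[67,100],[483,57],[543,470],[120,518],[72,245],[548,190]])/5-.4+[340,140]
r=least_squares(lambda p:(proj('top',world(p,X))-uv).ravel(),[.5,-.2,.1])
print(r.x,r.fun.round(1).tolist())
L=np.array([[30,-60,160],[42,-53,160],[42,-67,160],[18,-53,160],[18,-67,160],[18,-67,125],[12,-60,122],[25,-5,119],[25,55,119]])/1e3
print(((proj('top',world(r.x,L))-[340,140]+.4)*5).round().tolist())
for n in('scene',):print(proj(n,world(r.x,X)).round(1).tolist())
E
```

```text
[ 0.42650943 -0.23854955  0.10375585] [-0.3, -0.7, 0.3, -0.9, 1.0, 0.4, -0.2, 0.4, 0.4, -0.1, -1.4, 0.8]
[[461.0, 174.0], [442.0, 149.0], [473.0, 146.0], [450.0, 202.0], [481.0, 199.0], [462.0, 214.0], [447.0, 229.0], [322.0, 215.0], [191.0, 230.0]]
[[303.5, 183.1], [334.9, 159.8], [392.8, 172.6], [365.9, 198.9], [324.7, 181.1], [357.3, 155.4]]
```

Run:
```python
import cv2
im=cv2.imread("pics/scene0.png")[135:225,295:405]
cv2.imwrite("pics/c2.png",cv2.resize(im,None,fx=6,fy=6,interpolation=cv2.INTER_CUBIC))
```

```text
(no output)
```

View pics/c2.png

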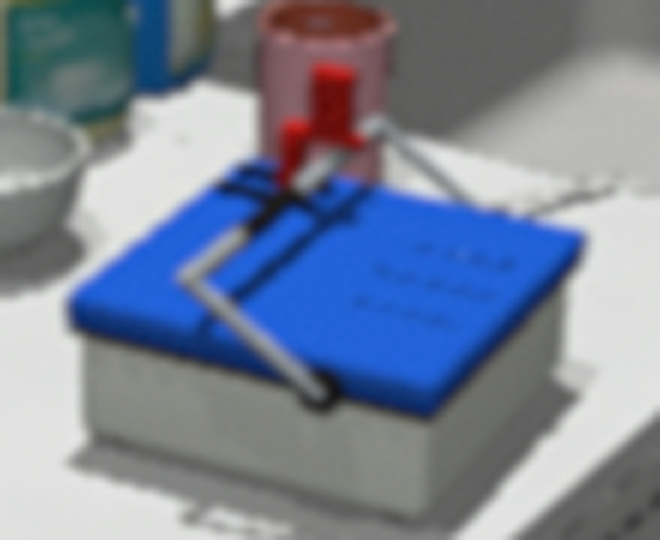

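Run:
```python
from h import *
from scipy.optimize import least_squares
X=np.array([[100,100,85],[100,-100,85],[-100,-100,85],[-100,100,85],[25,108,113],[25,-108,113],[30,-60,160],[25,55,119],[25,-5,119]])/1e3
ut=np.array([[67,100],[483,57],[543,470],[120,518],[72,245],[548,190],[455,165],[191,228],[318,216]])/5-.4+[340,140]
us=np.array([[73,302],[245,163],[585,237],[432,395],[183,272],[378,125],[335,68]])/6-.4+[295,135]
def cam(n,X,k):
    m=cams.camera_model(n); c=np.array([m['cx'],m['cy']]);f=200/np.tan(np.radians(m['vfov']/2))
    d=(proj(n,X)-c)/f; return c+f*d*(1+k*(d**2).sum(1,keepdims=True))
def F(p,K):
    Y=X.copy(); Y[6,0]+=p[3]
    k=p[4:6] if K else (0,0)
    W=world(p,Y)
    return np.r_[(cam('top',W,k[0])-ut).ravel(),(cam('scene',W[:7],k[1])-us).ravel()]
for K in(0,1):
    r=least_squares(F,[.43,-.24,.1,0,0,0],args=(K,),loss='soft_l1',x_scale=[.01,.01,.01,.01,.1,.1])
    print(r.x.round(4),r.cost); print(F(r.x,K).reshape(-1,2).round(1).tolist())
```

```text
[ 0.426  -0.2381  0.1051  0.0033  0.      0.    ] 11.181836424405944
[[-0.5, -0.4], [0.1, -0.7], [0.9, 0.6], [-0.3, 0.7], [0.3, 0.2], [-1.6, 1.0], [0.8, 0.5], [-0.1, 0.6], [0.6, 0.1], [-3.2, -1.7], [-0.5, -1.9], [0.7, -1.4], [-0.6, -1.4], [-0.2, 1.2], [-0.3, 0.1], [-1.6, 0.1]]
[ 0.4259 -0.2388  0.1042  0.0036 -0.0775 -0.2483] 10.760005344327489
[[-0.2, -0.4], [-0.2, -0.4], [0.4, 0.5], [-0.1, 0.6], [0.5, 0.1], [-1.9, 1.2], [0.7, 0.5], [0.1, 0.6], [0.7, 0.2], [-3.1, -1.8], [-0.4, -1.8], [0.2, -1.3], [-0.7, -1.5], [-0.1, 1.2], [-0.3, 0.2], [-1.7, 0.3]]
```

```bash
cat >> h.py <<'E'
from plant import monitor
from scipy.spatial.transform import Rotation as Ro
P=(.426,-.238,.105)
def rel(*cs,P=P):
    s=monitor.state(); R=np.array(s['ee_rot']); t=np.array(s['tool_pos'])
    c,n=np.cos(P[2]),np.sin(P[2])
    G=np.c_[[-n,c,0],[c,n,0],[0,0,-1]]
    print('rotvec deg',np.degrees(Ro.from_matrix(R.T@G).as_rotvec()).round(1))
    w=t-[P[0],P[1],0]; print('case pos mm',(1e3*np.array([c*w[0]+n*w[1],-n*w[0]+c*w[1],w[2]])).round(1), 'F',np.round(s['force'],1),'t',s['time'])
    for x in cs: print(x,((world(P,[np.array(x)/1e3])[0]-t)@R/.03).round(2))
E
python3 -c "
from h import *
rel((-12,-60,230),(-12,-60,146))"
```

```text
rotvec deg [ -0.1  -0.1 -77.9]
case pos mm [-262.8 -353.7  241.5] F [ 0.2  0.2 -1. ] t 0.1
(-12, -60, 230) [10.22 -7.82  0.4 ]
(-12, -60, 146) [10.22 -7.82  3.2 ]
```

Emit:
move_arm(
  commands=[
    [0,0,-10,1,-0.8,0.4,0],
    [0,0,-20,2.5,-1.9,0.4,0],
    [0,0,-30,4,-3.1,0.4,0],
    [0,0,-40,5.5,-4.3,0.4,0],
    [0,0,-50,7,-5.4,0.4,0],
    [0,0,-60,8.5,-6.5,0.4,0],
    [0,0,-70,9.6,-7.3,0.4,0],
    [0,0,-77.9,10.22,-7.82,0.4,0],
    [0,0,-77.9,10.22,-7.82,0.4,0],
    [0,0,-77.9,10.22,-7.82,0.4,0],
  ],
)

```text
time: 1.35
tool_pos: [0.4195, -0.3007, 0.23]
ee_rot: [[-0.101, 0.995, -0.001], [0.995, 0.101, -0.0], [-0.0, -0.001, -1.0]]
force: [-0.9, 0.1, -0.9]
width: -0.0001
finger_force: 0.0
```

Run:
```python
from h import *
rel((-12,-60,146))
```

```text
rotvec deg [-0.1  0.  -0.2]
case pos mm [-13.  -61.7 230. ] F [-0.9  0.1 -0.9] t 1.35
(-12, -60, 146) [0.06 0.04 2.8 ]
```

Emit:
move_arm(
  commands=[
    [0,0,0,0.06,0.0,1.0,0],
    [0,0,0,0.06,0.0,2.0,0],
    [0,0,0,0.06,0.0,2.6,0],
    [0,0,0,0.06,0.0,2.8,0],
    [0,0,0,0.06,0.0,2.8,0],
  ],
)

```text
time: 1.98
tool_pos: [0.4198, -0.2986, 0.1463]
ee_rot: [[-0.103, 0.995, -0.0], [0.995, 0.103, -0.0], [-0.0, -0.0, -1.0]]
force: [1.0, -0.8, 0.4]
width: 0.0001
finger_force: 0.0
```

Run:
```python
from h import *
import cv2
rel((0,-60,146),(30,-60,146))
a=cams.camera('scene')[105:225,295:415]; b=cams.camera('top')[140:260,340:460]
cv2.imwrite('pics/p3.png',cv2.resize(np.hstack([a,b])[:,:,::-1],None,fx=3.3,fy=3.3,interpolation=cv2.INTER_CUBIC))
```

```text
rotvec deg [-0.   0.  -0.1]
case pos mm [-12.5 -59.6 146.3] F [ 1.  -0.8  0.4] t 1.975
(0, -60, 146) [-0.01  0.42  0.01]
(30, -60, 146) [-0.01  1.42  0.01]
```

View pics/p3.png

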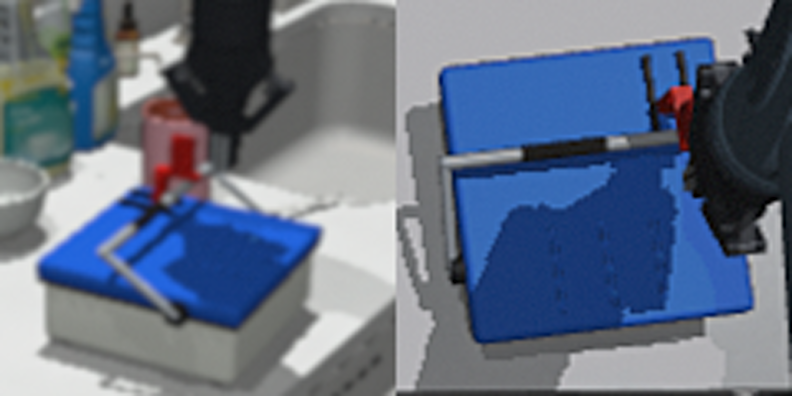

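In the scene view the closed fingers at (222,150) sit just in front of the red fin at (183,150), so they're aligned. Next I'll push to the rear.

Emit:
move_arm(
  commands=[
    [0,0,0,0,0.2,0,0],
    [0,0,0,0,0.4,0,0],
    [0,0,0,0,0.55,0,0],
    [0,0,0,0,0.7,0,0],
    [0,0,0,0,0.85,0,0],
    [0,0,0,0,1.0,0,0],
    [0,0,0,0,1.1,0,0],
    [0,0,0,0,1.2,0,0],
    [0,0,0,0,1.2,0,0],
  ],
)

```text
time: 3.2
tool_pos: [0.4564, -0.294, 0.1462]
ee_rot: [[-0.105, 0.995, 0.0], [0.995, 0.105, 0.0], [0.0, 0.0, -1.0]]
force: [-1.0, 0.2, -0.0]
width: -0.0002
finger_force: 0.5
```

Emit:
move_arm(
  commands=[
    [0,0,0,0,0.1,0,0],
    [0,0,0,0,0.2,0,0],
    [0,0,0,0,0.2,0,0],
  ],
)

```text
time: 3.58
tool_pos: [0.4615, -0.2934, 0.1462]
ee_rot: [[-0.104, 0.995, -0.001], [0.995, 0.104, 0.0], [0.0, -0.001, -1.0]]
force: [-4.8, 1.1, 2.1]
width: 0.0001
finger_force: 2.3
```

Run:
```python
from h import *
import cv2
rel()
a=cams.camera('scene')[105:225,295:415]; b=cams.camera('top')[140:260,340:460]
cv2.imwrite('pics/p4.png',cv2.resize(np.hstack([a,b])[:,:,::-1],None,fx=3.3,fy=3.3,interpolation=cv2.INTER_CUBIC))
```

```text
rotvec deg [-0.1 -0.  -0. ]
case pos mm [ 29.5 -58.8 146.2] F [-4.8  1.1  2.1] t 3.575
```

View pics/p4.png

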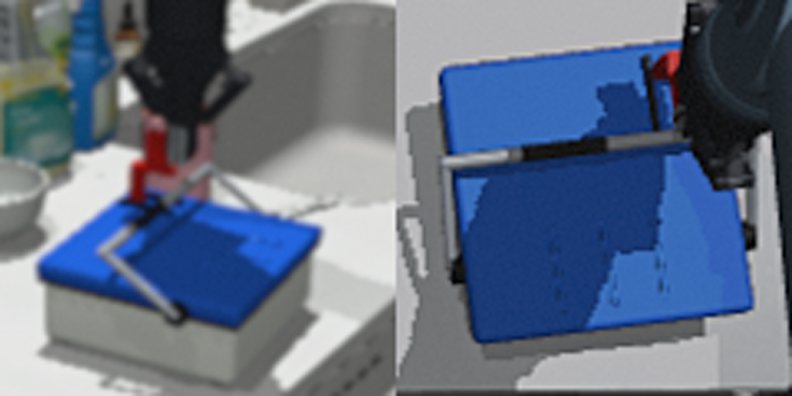

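The fin has moved back (scene column 183 to 158) and the fingers are touching it. I'll keep pushing until it hits the stop.

Emit:
move_arm(
  commands=[
    [0,0,0,0,0.1,0,0],
    [0,0,0,0,0.1,0,0],
  ],
)

```text
time: 3.92
tool_pos: [0.4621, -0.2934, 0.146]
ee_rot: [[-0.103, 0.995, -0.006], [0.995, 0.103, 0.0], [0.001, -0.006, -1.0]]
force: [-11.3, 0.8, 8.8]
width: -0.0002
finger_force: 6.0
```

Emit:
move_arm(
  commands=[
    [0,0,0,0,0.1,0,0],
    [0,0,0,0,0.1,0,0],
  ],
)

```text
time: 4.18
tool_pos: [0.4627, -0.2935, 0.1456]
ee_rot: [[-0.102, 0.995, -0.011], [0.995, 0.102, 0.001], [0.002, -0.01, -1.0]]
force: [-17.9, 1.1, 11.9]
width: -0.0002
finger_force: 9.3
```

Emit:
move_arm(
  commands=[
    [0,0,0,0,0.1,0,0],
    [0,0,0,0,0.1,0,0],
  ],
)

```text
time: 4.42
tool_pos: [0.4633, -0.2935, 0.1456]
ee_rot: [[-0.101, 0.995, -0.015], [0.995, 0.101, 0.001], [0.002, -0.015, -1.0]]
force: [-24.8, 1.0, 18.8]
width: -0.0001
finger_force: 12.9
```

Emit:
move_arm(
  commands=[
    [0,0,0,0,-0.5,0,0],
    [0,0,0,0,-1.0,0,0],
    [0,0,0,0,-1.0,-1,0],
    [0,0,0,0,-1.0,-2,0.6],
    [0,0,0,0,-1.0,-2,0.6],
    [0,0,0,0,-1.0,-2,0.6],
  ],
)

```text
time: 5.18
tool_pos: [0.4411, -0.2955, 0.2059]
ee_rot: [[-0.105, 0.995, 0.0], [0.995, 0.105, 0.0], [0.0, 0.0, -1.0]]
force: [-0.6, 0.5, -1.1]
width: 0.0512
finger_force: 0.0
```

Run:
```python
from h import *
import cv2
rel((25,27,190),(25,27,104))
b=cams.camera('scene')[105:225,295:415]
cv2.imwrite('pics/p5.png',cv2.resize(b[:,:,::-1],None,fx=4,fy=4,interpolation=cv2.INTER_CUBIC))
```

```text
rotvec deg [ 0. -0. -0.]
case pos mm [  9.  -58.8 205.9] F [-0.6  0.5 -1.1] t 5.175
(25, 27, 190) [2.86 0.53 0.53]
(25, 27, 104) [2.86 0.53 3.4 ]
```

View pics/p5.png

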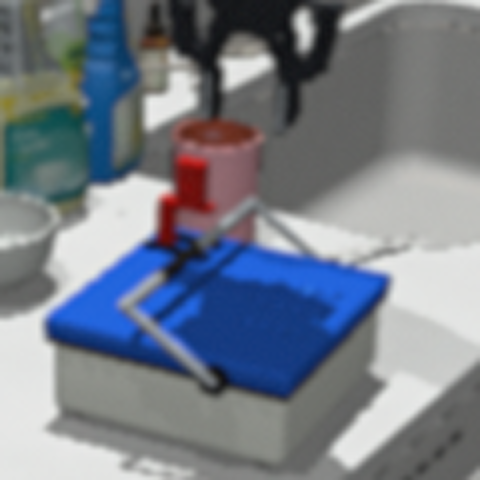

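The tab is fully back, with the fin at (192,180), and the bail is still down. Now to the sleeve.

Emit:
move_arm(
  commands=[
    [0,0,0,1.4,0.2,0,0.6],
    [0,0,0,2.86,0.53,0,0.6],
    [0,0,0,2.86,0.53,0.5,0.6],
    [0,0,0,2.86,0.53,1.5,0.6],
    [0,0,0,2.86,0.53,2.5,0.6],
    [0,0,0,2.86,0.53,3.0,0.6],
    [0,0,0,2.86,0.53,3.4,0.6],
    [0,0,0,2.86,0.53,3.4,0.6],
  ],
)

```text
time: 6.22
tool_pos: [0.4477, -0.2087, 0.1038]
ee_rot: [[-0.104, 0.995, -0.001], [0.995, 0.104, 0.0], [0.001, -0.001, -1.0]]
force: [-1.0, 0.1, 0.6]
width: 0.0514
finger_force: 0.0
```

Emit:
move_arm(
  commands=[
    [0,0,0,0,0,0,0.3],
    [0,0,0,0,0,0,0.1],
    [0,0,0,0,0,0,0],
    [0,0,0,0,0,0,0],
    [0,0,0,0,0,0,0],
    [0,0,0,0,0,0,0],
  ],
  grip_force=25,
)

```text
time: 6.98
tool_pos: [0.4464, -0.2091, 0.1048]
ee_rot: [[-0.104, 0.995, -0.003], [0.995, 0.104, -0.001], [-0.001, -0.003, -1.0]]
force: [-5.0, -0.1, 7.3]
width: 0.0107
finger_force: 24.4
```

Run:
```python
from h import *
import cv2
rel()
a=cams.camera('scene')[105:225,295:415]
cv2.imwrite('pics/p6.png',cv2.resize(a[:,:,::-1],None,fx=4,fy=4,interpolation=cv2.INTER_CUBIC))
# arc shifts in tool units (y=case x, z=down), pivot (-45,70)
r=82.2
for q in np.arange(.1,1.03,.1).tolist()+[1.0,1.02]:
    a=.551+q; print(round(q,2),round((-45+r*np.cos(a)-25)/30,2),round(-(70+r*np.sin(a)-113)/30,2))
```

```text
rotvec deg [-0.2  0.  -0.1]
case pos mm [ 23.4  26.6 104.8] F [-5.  -0.1  7.3] t 6.975
0.1 -0.15 -0.23
0.2 -0.33 -0.44
0.3 -0.53 -0.63
0.4 -0.74 -0.8
0.5 -0.97 -0.94
0.6 -1.22 -1.07
0.7 -1.47 -1.17
0.8 -1.74 -1.24
0.9 -2.01 -1.29
1.0 -2.28 -1.31
1.0 -2.28 -1.31
1.02 -2.33 -1.31
```

View pics/p6.png

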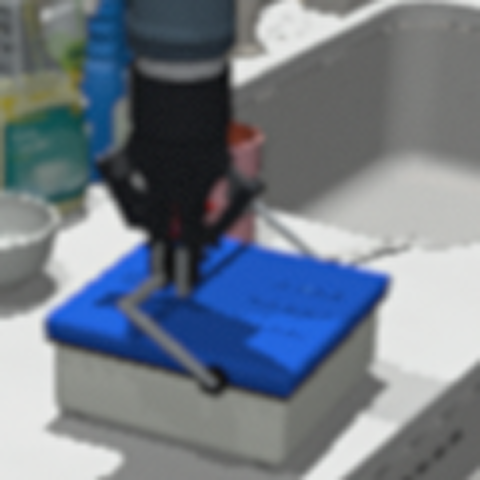

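The fingers hold the sleeve (width 10.7 mm). Now I'll swing it along the arc.

Emit:
move_arm(
  commands=[
    [0,0,0,0,-0.09,-0.12,0],
    [0,0,0,0,-0.19,-0.23,0],
    [0,0,0,0,-0.37,-0.44,0],
    [0,0,0,0,-0.57,-0.63,0],
    [0,0,0,0,-0.78,-0.8,0],
    [0,0,0,0,-1.01,-0.94,0],
    [0,0,0,0,-1.01,-0.94,0],
  ],
)

```text
time: 7.9
tool_pos: [0.4197, -0.2121, 0.1342]
ee_rot: [[-0.105, 0.995, 0.004], [0.995, 0.105, -0.001], [-0.002, 0.004, -1.0]]
force: [4.3, -0.8, 6.2]
width: 0.0111
finger_force: 24.9
```

Run:
```python
from h import *
rel()
```

```text
rotvec deg [ 0.2  0.1 -0. ]
case pos mm [ -3.6  26.4 134.2] F [ 4.3 -0.8  6.2] t 7.9
```

Emit:
move_arm(
  commands=[
    [0,0,0,0,-0.25,-0.13,0],
    [0,0,0,0,-0.5,-0.23,0],
    [0,0,0,0,-0.77,-0.3,0],
    [0,0,0,0,-1.04,-0.35,0],
    [0,0,0,0,-1.25,-0.37,0],
    [0,0,0,0,-1.36,-0.37,0],
    [0,0,0,0,-1.36,-0.37,0],
    [0,0,0,0,-1.36,-0.37,0],
  ],
)

```text
time: 8.9
tool_pos: [0.3792, -0.2166, 0.1453]
ee_rot: [[-0.105, 0.994, 0.004], [0.994, 0.105, -0.002], [-0.002, 0.003, -1.0]]
force: [1.8, -1.0, 11.9]
width: 0.0108
finger_force: 26.3
```

Run:
```python
from h import *
import cv2
rel()
a=cams.camera('scene')[85:225,295:415]
cv2.imwrite('pics/p7.png',cv2.resize(a[:,:,::-1],None,fx=4,fy=4,interpolation=cv2.INTER_CUBIC))
```

```text
rotvec deg [ 0.2  0.1 -0. ]
case pos mm [-44.3  26.2 145.3] F [ 1.8 -1.  11.9] t 8.9
```

View pics/p7.png

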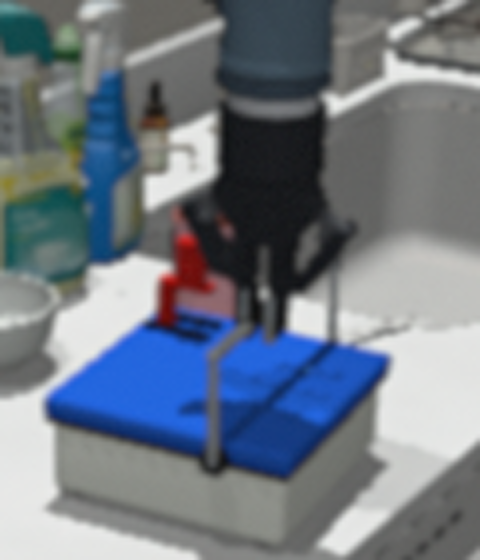

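The bail arm is upright, vertical at column 213. I'll nudge it to the stop, then release gently and back off upward.

Emit:
move_arm(
  commands=[
    [0,0,0,0,-0.07,0.05,0],
    [0,0,0,0,-0.07,0.05,0],
    [0,0,0,0,-0.07,0.05,0.15],
    [0,0,0,0,-0.07,0.05,0.3],
    [0,0,0,0,-0.07,0.05,0.45],
    [0,0,0,0,-0.07,0.05,0.5],
    [0,0,0,0,-0.07,0.05,0.5],
  ],
)

```text
time: 9.82
tool_pos: [0.3748, -0.2162, 0.1419]
ee_rot: [[-0.104, 0.995, -0.001], [0.995, 0.104, 0.0], [0.0, -0.001, -1.0]]
force: [-0.3, -0.6, -0.4]
width: 0.0427
finger_force: 0.0
```

Emit:
move_arm(
  commands=[
    [0,0,0,0,0,-0.5,0.5],
    [0,0,0,0,0,-1.2,0.5],
    [0,0,0,0,0,-2.2,0.5],
    [0,0,0,0,0,-3.4,0.5],
    [0,0,0,0,0,-4,0.5],
    [0,0,0,0,0,-4,0.5],
    [0,0,0,0,0,-4,0.5],
  ],
)

```text
time: 10.7
tool_pos: [0.3747, -0.2161, 0.2617]
ee_rot: [[-0.104, 0.995, -0.001], [0.995, 0.104, 0.0], [0.0, -0.001, -1.0]]
force: [0.1, 0.4, -0.2]
width: 0.0425
finger_force: 0.0
```

Run:
```python
from h import *
import cv2
rel()
a=cams.camera('scene')[85:225,295:415]
cv2.imwrite('pics/p8.png',cv2.resize(a[:,:,::-1],None,fx=4,fy=4,interpolation=cv2.INTER_CUBIC))
```

```text
rotvec deg [-0. -0. -0.]
case pos mm [-48.7  27.1 261.7] F [ 0.1  0.4 -0.2] t 10.7
```

View pics/p8.png

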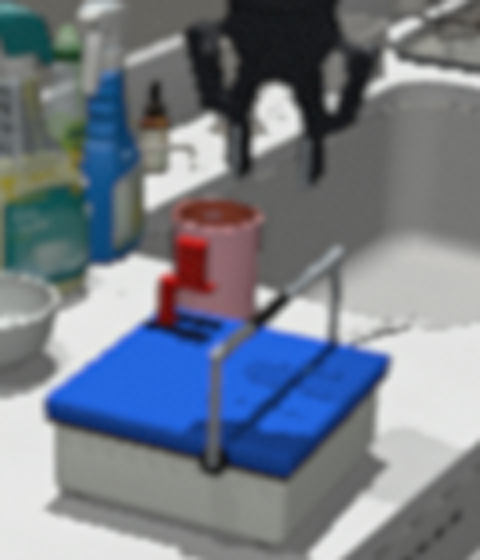

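The bail stands upright (its arm vertical at column 213), the tab is back with the fin at (192,262), and the gripper is clear.

```bash
python3 -c "
from plant import order;print(order.hand_in())"
```

```text
the job is handed in; nothing more can be done
None
```

I unlatched the blue-lid case and handed the job in at about 10.7 s: its tab is slid back to the stop, its bail stands upright, the gripper is clear, and the arm never went near the yellow case; the hand-in returned no verdict.

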